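Put the mixed-up canister lids back on their own canisters

ROBOT

A 6-joint arm with a two-finger parallel gripper is mounted at the origin on a cart in front of the work surface, level with it; the furniture and walls round the work are solid. World frame = base frame: x ahead of the robot, y to its left, z up, the work surface at z = 0. Lengths are in m, angles in rad, forces in N, time in s.
With the tool pointing down it reaches from about 0.35 to 0.875 m from the base axis. Payload 15.5 kg.
Tool frame: the origin (TCP) lies at the very end of the fingers, on their centre line; the grasp point (between the pads) lies 19 mm behind it; z points along the fingers, y is the line along which they close (so a half turn about z gives the same grasp; the last joint's range is limited). The gripper opens to 85 mm and grips with 20 to 120 N. Pads are 22 mm wide; open, the fingers measure 114 mm over their backs; the gripper's body (76 mm by 85 mm) begins 54 mm behind the grasp point. The pads swing forward as they close: fully open they stand 13 mm farther back than shut.
Start: joints at [-1.236, 0.494, 1.345, -0, 1.302, -0.096], TCP at [0.261, -0.568, 0.231] pointing down, gripper open.
Joint ranges: [-2.91, 2.91], [-0.82, 2.16], [0.22, 2.67], [-1.22, 4.37], [0.12, 2.79], [-3.08, 3.08]. Speed limits (rad/s): [1.89, 1.89, 2.57, 3.01, 3.01, 3.01].

INTERFACE

Orientations are given as a rotation vector (axis times angle).
In Python, from cell import manip gives the robot as it stands.
- The arm moves only by the tool jog_arm, called as a command line: name --pt "numbers of a row" for each row, then --argument value for the rest. Schema: {"type":"object","properties":{"moves":{"type":"array","items":{"type":"array","items":{"type":"number"},"minItems":5,"maxItems":5},"minItems":1,"maxItems":8},"grip_force":{"type":"number"},"only":{"type":"string"},"quiet":{"type":"boolean"},"lines":{"type":"string"}},"required":["moves"],"additionalProperties":false}. moves is a list of rows, 1 to 8 of them, each of 5 numbers: dx, dy, dz in units of 50 mm, then a turn about the tool's z in units of 0.25 rad, then the finger opening in m; each row shifts and turns the commanded pose from where the row before left it, along the tool's axes as they then stand; what a row does not reach is not made up. A row lasts 1/12 s, in which the tool goes at most 0.0417 m and 0.125 rad, less where a joint would pass 70% of its speed; a pose out of reach is approached as far as the arm can. The fingers move at their own pace and stop on an object; grip_force is the grip in N (left out, the last holds). Time passes only in rows, so rows that do not move let the fingers close. The tool returns the time, the measured TCP pose, the force, the opening and the grip force at its end. only (a regular expression) keeps the lines of the reply that match it, lines (a string "A,B") keeps lines A to B, and quiet returns only ok. Input that does not fit is refused with a message, and nothing moves.
- manip.observe(): the state, without advancing time (a new reading comes with each control period).
- manip.grab_frame(name): name is "scene" or "side" or "wrist"; returns the picture (400x640x3 uint8, red, green, blue); there is no depth.
- manip.camera_info(name): a dict with "fovy" (degrees; the focal length in pixels is half the picture's height over the tangent of half this angle, whatever the lens; pixels are square), "cx", "cy" (the principal point, pixels), "rvec" (rotation vector, rad) and "tvec" (3), from world to camera coordinates, as OpenCV has them. Camera axes: x right, y down, z forward; pixel columns grow to the right and rows downward; lengths in m; the calibration is good to about 2 mm. A picture is of the moment at which its call begins: read the wrist's pose just before it. camera_info takes no time and is no camera call; for the wrist camera it gives the pose at the moment of the call.
- manip.job_done(): hands the job in; it is judged then, once.
The state is a dict: "time": time; "joint_pos": joint angles; "joint_velocities": joint speeds; "joint_torque": joint torques, N m; "ee_pos": TCP position; "tcp_rot": TCP orientation; "force": force on the tool from outside, world axes, zero at the start; "moment": the same for the moment, N m; "finger_gap": finger opening in m; "grip_force": force on a finger pad.
Only numpy, scipy, OpenCV 4.12 (cv2) and the standard library are available. Lean on these libraries where they do the work, as an engineer would, in place of code of your own. Each camera call takes 0.05 s, during which the arm holds its last target. There are 200 camera calls.

TASK

The lids of the three stoneware canisters standing at the front of the worktop have been mixed up: put each back on its own canister so that it sits level and fully home, the small stoneware lid on the small canister, the wooden lid on the middle-sized one and the large stoneware lid on the tall one. The bare wooden trivet beside them is free for setting a lid aside on the way. Lower the lids gently rather than dropping them, and leave the salt shaker, the preserve jar and the tin behind them where they stand.

Things in the scene. Friction and masses are not known exactly. Their poses are not given: they have to be found in the camera images.
- small_lid: Small speckled stoneware lid, domed, 123 mm across, 65 mm tall, about 0.16 kg; belongs on small_canister, starts on middle_canister. Origin: centre of its underside, z up. The dome is 30 mm high; over it stands an arched handle, 71 mm long and 13 mm thick, top at 65 mm; it runs along the direction 55 deg counter-clockwise from the lid's x. Grip across it.
- large_lid: Large speckled stoneware lid, same shape, 142 mm across, 70 mm tall, about 0.24 kg; belongs on tall_canister, starts on small_canister (it overhangs it). Origin: centre of its underside, z up. The dome is 36 mm high; arched handle 77 mm long and 15 mm thick, top at 70 mm, running along the direction 55 deg counter-clockwise from the lid's x. Grip across it.
- wooden_lid: Turned light-wood lid, about 0.16 kg; belongs on middle_canister, starts on tall_canister. Disc 133 mm across, its top 23 mm above the origin; round knob 40 mm across from 37 to 55 mm, on a thinner neck. Origin: centre of the underside of its plug, z up; the plug is 97 mm across and 9 mm deep and drops into the canister's mouth (6 mm play all round on the middle canister).
- small_canister: Small beige stoneware canister, 135 mm across its belly, 107 mm tall, rim 117 mm across; full and heavy, does not move. Origin: centre of its underside, z up. Its own small_lid, when home, has its origin 104 mm above the canister's origin, on the canister's axis.
- middle_canister: Middle-sized beige stoneware canister, 145 mm across its belly, 134 mm tall, rim 126 mm across, mouth 110 mm; full and heavy, does not move. Origin: centre of its underside, z up. Its wooden_lid, when home, has its origin 125 mm above the canister's origin, on the canister's axis.
- tall_canister: Tall beige stoneware canister, 155 mm across its belly, 167 mm tall, rim 135 mm across; full and heavy, does not move. Origin: centre of its underside, z up. Its own large_lid, when home, has its origin 164 mm above the canister's origin, on the canister's axis.
- trivet: Round flat wooden trivet on the worktop, 103 mm across and 12 mm high, bare at the start, does not move; stands in one row with the canisters (any of the four places) with room for any lid. A lid set on it has its origin 11.5 mm above the trivet's origin. Origin: centre of its underside.
- salt_shaker: Bystander behind the row: salt shaker of glass with a grey domed cap, 44 mm across, 90 mm tall. Origin: centre of its underside.
- preserve_jar: Bystander behind the row: jar of red preserve with a yellow cap, 71 mm across, 110 mm tall. Origin: centre of its underside. Wall cabinets hang over the bystanders, their fronts 0.57 m ahead of the robot's base axis, their undersides 0.53 m above the worktop: swing the arm round drawn back from them.
- flat_tin: Bystander behind the row: flat food tin with a turquoise label, 86 mm across, 40 mm tall. Origin: centre of its underside.

How it is judged:
By the outcome, as a careful person would: the job done as asked, in the order asked, and still so for the second after the job is handed in, with the robot touching nothing.
It also fails if it takes over 131 s, if anything falls off the work surface, if the arm or the gripper's body presses on something with over 40 N, if the wrist force passes 120 N, or if a joint passes its speed limit or range.

## Working session

There is one attempt and no reset: what is moved stays moved. The work goes in short steps, Python scripts to look and compute and a tool call to move; the robot and the scene stay as the last step left them, time stands still between calls to the robot, and variables do not carry over. Pictures are saved under pics/ and viewed, at most 14 in all, crops included, and the job is handed in when it is done.

```bash
ls; mkdir -p pics
```

Run:
```python
from cell import manip
import cv2,numpy as np
for n in("scene","side"):
    f=manip.grab_frame(n); cv2.imwrite(f"pics/{n}0.png",f[:,:,::-1])
    print(n,manip.camera_info(n))
print(manip.camera_info("wrist"))
o=manip.observe();print(o)
```

```text
pics
scene {'fovy': 56.775146869306106, 'cx': 320.5917068975355, 'cy': 196.24411637628413, 'rvec': array([2.38978036, 0.02537306, 0.00477178]), 'tvec': array([-0.53783857,  0.10250425,  0.90996652])}
side {'fovy': 52.679794789776814, 'cx': 318.71701639522774, 'cy': 206.0834435924046, 'rvec': array([ 0.41318253, -2.73678613,  1.24413581]), 'tvec': array([0.51202089, 0.16475711, 1.05340511])}
{'fovy': 68.29736297344873, 'cx': 314.35194279915413, 'cy': 202.90327888643347, 'rvec': array([-2.43816649,  1.56189497,  0.22388756]), 'tvec': array([-0.62528089, -0.03642349,  0.37954134])}
{'time': 0.1, 'joint_pos': array([-1.23551201e+00,  4.94120327e-01,  1.34602002e+00,  2.46630197e-06,
        1.30251972e+00, -9.54497447e-02]), 'joint_velocities': array([ 0.00021784, -0.00142252, -0.0028572 , -0.00157066, -0.00019673,
        0.00052942]), 'joint_torque': array([ 1.75683403e-03, -8.83585167e+01, -3.84561896e+01, -2.96269172e-04,
        5.28349556e-03, -9.24910410e-06]), 'ee_pos': array([ 0.26089296, -0.56760921,  0.23077699]), 'tcp_rot': array([-3.06798032e+00, -6.71149633e-01,  1.96808237e-04]), 'force': array([ 0.64341026, -0.00891695, -0.60953261]), 'moment': array([-0.01011232,  0.00112087, -0.03155087]), 'grip_force': 0.0, 'finger_gap': 0.0850335727628734}
```

View pics/scene0.png

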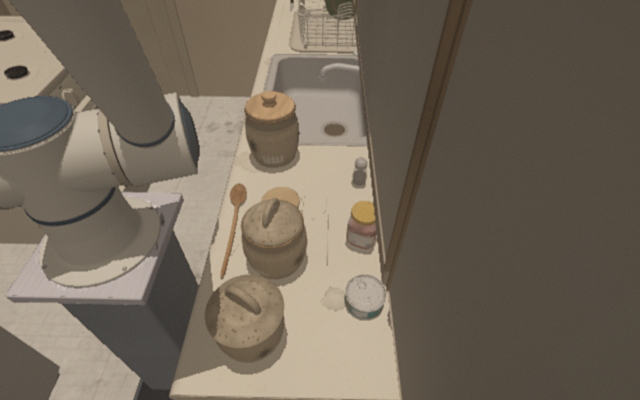

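View pics/side0.png

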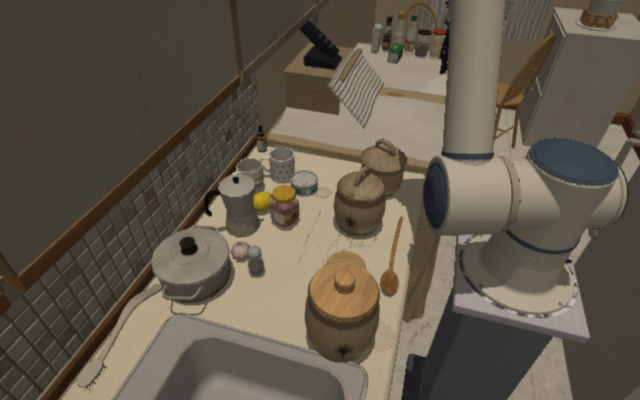

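The scene picture shows the wooden-lidded tall canister (knob near 269,97), the trivet (281,198), the middle canister with the small lid (handle ~271,212) and the small canister with the large lid (handle ~242,298). In the side picture the knob is at about (345,273) and the handles at about (362,178) and (386,150).

Create h.py:
```python
from cell import manip
import cv2,numpy as np
from scipy.spatial.transform import Rotation as R
def cam(n):
    c=manip.camera_info(n); M=R.from_rotvec(c['rvec']).as_matrix(); f=200/np.tan(np.radians(c['fovy'])/2)
    return dict(R=M,t=np.array(c['tvec']),f=f,cx=c['cx'],cy=c['cy'])
def ray(c,uv):
    d=c['R'].T@np.array([(uv[0]-c['cx'])/c['f'],(uv[1]-c['cy'])/c['f'],1]); return -c['R'].T@c['t'],d/np.linalg.norm(d)
def proj(c,p):
    q=c['R']@np.array(p)+c['t']; return c['f']*q[:2]/q[2]+[c['cx'],c['cy']]
def plane(c,uv,z):
    o,d=ray(c,uv); return o+d*(z-o[2])/d[2]
def tri(obs):
    A=np.zeros((3,3));b=np.zeros(3)
    for c,uv in obs:
        o,d=ray(c,uv);P=np.eye(3)-np.outer(d,d);A+=P;b+=P@o
    p=np.linalg.solve(A,b); return p,[np.round(proj(c,p)-uv,1) for c,uv in obs]
def snap(n,name):
    c=cam(n); f=manip.grab_frame(n); cv2.imwrite(f"pics/{name}.png",f[:,:,::-1]); np.savez(f"pics/{name}.npz",**c); return c,f
def load(name):
    return dict(np.load(f"pics/{name}.npz")),cv2.imread(f"pics/{name}.png")
```

Run:
```python
from h import *
s,d=cam("scene"),cam("side")
for n,a,b in(("wood",(269,97),(345,273)),("small",(271,212),(362,178)),("large",(242,298),(386,150))): print(n,tri([(s,a),(d,b)]))
print(plane(s,(281,198),.012))
w=cam("wrist");print("wristcam",-w['R'].T@w['t'],w['R'])
print(R.from_rotvec(manip.observe()['tcp_rot']).as_matrix())
```

```text
wood (array([0.39289605, 0.31433638, 0.2068024 ]), [array([-0.7,  0.1]), array([-1. , -0.1])])
small (array([ 0.43357287, -0.04562198,  0.16398812]), [array([-0.9,  0.1]), array([-0.7, -0. ])])
large (array([ 0.39947721, -0.22792319,  0.14447354]), [array([-1.9,  0.1]), array([-1.1,  0. ])])
[0.42946579 0.1342957  0.012     ]
wristcam [ 0.3259919  -0.53877719  0.37390228] [[ 0.41791813 -0.90848397 -0.00114328]
 [-0.87222289 -0.40158877  0.27920187]
 [-0.25410955 -0.11568633 -0.96023175]]
[[ 9.08659790e-01  4.17537142e-01 -3.48974013e-04]
 [ 4.17537275e-01 -9.08659236e-01  1.00876021e-03]
 [ 1.04096395e-04 -1.06232950e-03 -9.99999430e-01]]
```

The rows are not in the units I measure in: shifts go in units of 50 mm and turns go in units of 0.25 rad. I convert before sending: -0.04 m is -0.8, -0.0375 m is -0.75, 0.1077 rad is 0.4308.

jog_arm --pt "0 0 -0.75 0.4308 0.085" --pt "0 0 -0.75 0.4308 0.085" --pt "0 0 -0.75 0.4308 0.085" --pt "0 0 -0.75 0.4308 0.085" --pt "0 -0.8 0 0 0.085" --pt "0 -0.8 0 0 0.085" --pt "0.2 -0.8 0 0 0.085" --pt "0.4 -0.7 0 0 0.085"

```text
time: 0.77
ee_pos: [0.2897, -0.4107, 0.3813]
tcp_rot: [-3.141, 0.003, 0.001]
force: [1.8, -0.3, -0.3]
finger_gap: 0.085
grip_force: 0.0
```

jog_arm --pt "0.4 -0.7 0 0 0.085" --pt "0.4 -0.7 0 0 0.085" --pt "0.4 -0.7 0 0 0.085" --pt "0.4 -0.7 0 0 0.085" --pt "0.4 -0.6 0 0 0.085" --pt "0.4 -0.6 0 0 0.085" --pt "0 0 0 0 0.085" --pt "0 0 0 0 0.085"

```text
time: 1.43
ee_pos: [0.4116, -0.2113, 0.3811]
tcp_rot: [-3.141, -0.006, 0.0]
force: [-0.4, -0.3, -0.7]
finger_gap: 0.0848
grip_force: 0.0
```

```bash
python3 -c "
from h import *
print(manip.observe()['joint_pos'])
snap('wrist','w1')"
```

```text
[-6.03520641e-01  1.32963155e-01  1.47399481e+00  4.48767460e-05
  1.53501496e+00  9.63760899e-01]
```

View pics/w1.png

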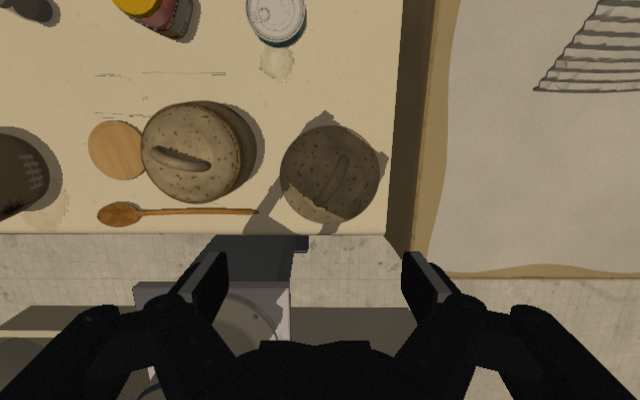

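The view shows the large lid at about (331,172), with its handle from (325,198) to (343,158). The small lid is at about (192,151), handle (155,152)-(207,166), and the trivet is at (117,149).

Converted, -0.04 m is -0.8.

jog_arm --pt "0 -0.8 0 0 0.085" --pt "0 -0.8 0 0 0.085" --pt "0 -0.8 0 0 0.085" --pt "0 -0.8 0 0 0.085" --pt "0 -0.8 0 0 0.085" --pt "0 -0.8 0 0 0.085" --pt "0 0 0 0 0.085" --pt "0 0 0 0 0.085"

```text
time: 2.15
ee_pos: [0.4108, 0.0279, 0.3812]
tcp_rot: [3.141, 0.004, -0.0]
force: [-0.2, 0.2, 0.7]
finger_gap: 0.0849
grip_force: 0.0
```

```bash
python3 -c "
from h import *
snap('wrist','w2')"
```

jog_arm --pt "0 -0.8 0 0 0.085" --pt "0 -0.8 0 0 0.085" --pt "0 -0.8 0 0 0.085" --pt "0 -0.8 0 0 0.085" --pt "0 -0.8 0 0 0.085" --pt "0 -0.8 0 0 0.085" --pt "0 0 0 0 0.085" --pt "0 0 0 0 0.085"

```text
time: 2.87
ee_pos: [0.4119, 0.2669, 0.3807]
tcp_rot: [3.141, 0.0, -0.001]
force: [-0.3, -0.2, 0.3]
finger_gap: 0.085
grip_force: 0.0
```

```bash
python3 -c "
from h import *
snap('wrist','w3')
a=[cv2.imread(f'pics/w{i}.png')[:270] for i in (2,3)]
cv2.imwrite('pics/w23.png',np.vstack(a))"
```

```text
(no output)
```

View pics/w23.png

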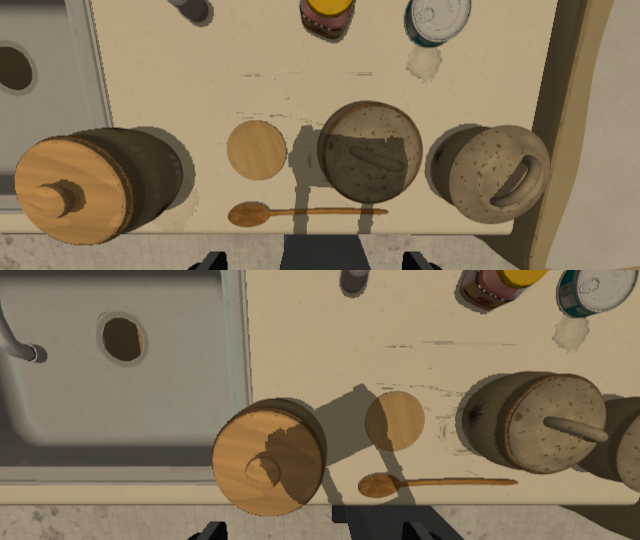

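The second picture (two strips: w2 above, w3 below) shows everything wanted from two viewpoints. I'll enlarge crops for exact pixels.

Run:
```python
from h import *
def crop(n,x,y,w=130,h=130):
    im=cv2.imread(f'pics/{n}.png'); c=im[y:y+h,x:x+w]
    c=cv2.resize(c,None,fx=2,fy=2,interpolation=cv2.INTER_CUBIC); c=cv2.convertScaleAbs(c,alpha=1.7)
    for k in range(0,130,10):
        L=12 if k%50==0 else 5
        cv2.line(c,(2*k,0),(2*k,L),(0,255,255));cv2.line(c,(0,2*k),(L,2*k),(0,255,255))
    cv2.putText(c,f'{n} {x},{y}',(20,250),0,.5,(0,255,0)); return c
r1=np.hstack([crop('w1',265,105),crop('w2',430,105),crop('w1',125,85)])
r2=np.hstack([crop('w2',305,85),crop('w3',490,85),crop('w3',205,120)])
cv2.imwrite('pics/crops.png',np.vstack([r1,r2]))
# wood masks
for n in('w1','w2','w3'):
    c,im=load(n); hsv=cv2.cvtColor(im,cv2.COLOR_BGR2HSV)
    m=cv2.inRange(hsv,(8,95,50),(20,255,255)); m=cv2.morphologyEx(m,cv2.MORPH_OPEN,np.ones((5,5)))
    k,_,st,ce=cv2.connectedComponentsWithStats(m)
    print(n,[(st[i].tolist(),ce[i].round(1).tolist()) for i in range(1,k) if st[i][4]>500])
    print(n,'bright',[hsv[y,x].tolist() for x,y in ((117,149),(256,150),(395,150),(75,170),(270,170),(340,140))])
```

```text
w1 [([386, 0, 74, 255, 11419], [422.1, 123.6]), ([88, 101, 169, 103, 11749], [178.2, 150.4]), ([281, 126, 98, 98, 7296], [329.6, 174.3]), ([0, 134, 37, 72, 1585], [13.0, 172.7]), ([97, 203, 157, 24, 1477], [152.8, 213.1]), ([448, 264, 192, 15, 1825], [542.7, 273.2])]
w1 bright [[17, 147, 149], [20, 106, 58], [18, 111, 60], [19, 75, 181], [19, 74, 183], [18, 107, 67]]
w2 [([432, 0, 208, 279, 20925], [533.1, 151.2]), ([0, 48, 32, 41, 1081], [14.1, 68.7]), ([320, 101, 103, 102, 7888], [371.9, 150.2]), ([227, 120, 59, 60, 2798], [256.2, 149.8]), ([81, 128, 97, 95, 3150], [144.7, 163.3]), ([14, 133, 121, 112, 10231], [74.0, 190.2]), ([228, 203, 154, 24, 1476], [283.5, 213.0])]
w2 bright [[19, 119, 47], [17, 147, 151], [18, 101, 68], [16, 150, 155], [17, 141, 157], [19, 108, 64]]
w3 [([104, 49, 39, 39, 989], [123.0, 66.3]), ([467, 102, 173, 102, 11694], [548.9, 151.5]), ([365, 121, 60, 60, 2808], [394.3, 150.6]), ([212, 129, 111, 117, 10223], [268.2, 188.0]), ([616, 145, 24, 77, 1347], [629.5, 185.6]), ([358, 204, 156, 24, 1516], [415.0, 213.6])]
w3 bright [[18, 51, 140], [16, 149, 173], [17, 146, 147], [19, 49, 126], [16, 149, 82], [19, 74, 93]]
```

View pics/crops.png

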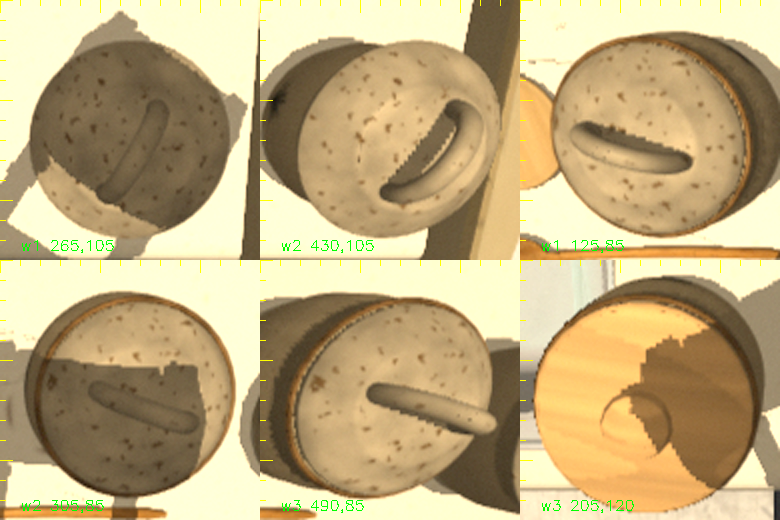

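Crops show clear rims and handle ends. I triangulate those now (pixels = crop offset + half crop position): for example, the large lid's rim in w1 spans (280..380, 125.5..223.5), and its handle runs (319,202)-(343.5,158).

Create m.py:
```python
from h import *
def circ(obs,r,z):
    # obs: list of (cam, list of rim pixels); circle centre by casting onto plane z
    out=[]
    from scipy.optimize import least_squares
    for c,pts in obs:
        P=np.array([plane(c,p,z)[:2] for p in pts])
        s=least_squares(lambda q:np.hypot(*(P-q[:2]).T)-q[2],[*P.mean(0),r]).x; out.append(s.round(4))
    return out
```

Run:
```python
from m import *
C={n:load(n)[0] for n in('w1','w2','w3')}
def px(n,ox,oy,cx,cy,pts): return [(ox+(x-cx)/2,oy+(y-cy)/2) for x,y in pts]
ft={'large':[('w1',px('w1',265,105,0,0,[(106,197),(157,105)])),('w2',px('w2',430,105,260,0,[(388,195),(455,106)]))],
 'small':[('w1',px('w1',125,85,520,0,[(576,132),(688,161)])),('w2',px('w2',305,85,0,260,[(94,387),(194,425)])),('w3',px('w3',490,85,260,260,[(372,392),(490,425)]))]}
for k,v in ft.items():
    e=[]
    for i in(0,1):
        p,r=tri([(C[n],q[i]) for n,q in v]); e.append(p); print(k,p.round(4),r)
    m=(e[0]+e[1])/2;d=e[1]-e[0];print(k,'mid',m.round(4),'len',np.hypot(*d[:2]).round(4),'dir deg',np.degrees(np.arctan2(d[1],d[0])).round(1))
rimL={'w1':px(0,265,105,0,0,[(30,140),(229,133),(131,41),(146,237)]),'w2':px(0,430,105,260,0,[(298,148),(440,42),(500,120),(375,236),(340,75),(480,190)])}
rimS={'w1':px(0,125,85,520,0,[(553,135),(741,150),(635,39),(662,233)]),'w2':px(0,305,85,0,260,[(46,390),(229,395),(135,300),(137,494)])}
for h in (.100,.106,.112): print('large rim',h,circ([(C[n],p) for n,p in rimL.items()],.071,h))
for h in (.128,.134,.14,.145): print('small rim',h,circ([(C[n],p) for n,p in rimS.items()],.0615,h))
def mask(n,box):
    c,im=load(n);hsv=cv2.cvtColor(im,cv2.COLOR_BGR2HSV);m=np.zeros(im.shape[:2],np.uint8)
    x,y,w,h=box;m[y-3:y+h+3,max(x-3,0):x+w+3]=cv2.inRange(hsv,(8,125,50),(18,255,255))[y-3:y+h+3,max(x-3,0):x+w+3]
    m=cv2.morphologyEx(cv2.morphologyEx(m,cv2.MORPH_OPEN,np.ones((3,3))),cv2.MORPH_CLOSE,np.ones((9,9)))
    k=max(cv2.findContours(m,cv2.RETR_EXTERNAL,cv2.CHAIN_APPROX_NONE)[0],key=cv2.contourArea)
    return cv2.convexHull(k)[:,0].astype(float)
for h in(0,.012,.024): print('trivet',h,circ([(C[n],mask(n,b)) for n,b in(('w2',(227,120,59,60)),('w3',(365,121,60,60)))],.0515,h))
for h in(.17,.176,.181,.187): print('wood',h,circ([(C[n],mask(n,b)) for n,b in(('w2',(14,133,121,112)),('w3',(212,129,111,117)))],.0665,h))
```

```text
large [ 0.371  -0.217   0.1396] [array([-0. , -0.5]), array([0. , 0.5])]
large [ 0.4325 -0.2497  0.14  ] [array([-0. ,  0.3]), array([ 0. , -0.3])]
large mid [ 0.4018 -0.2333  0.1398] len 0.0696 dir deg -28.0
small [ 0.4442 -0.0166  0.1624] [array([ 0.8, -1.2]), array([-1.4,  1.4]), array([ 1.2, -0.2])]
small [ 0.4251 -0.0825  0.1693] [array([-1.5,  1.1]), array([ 3. , -0.9]), array([-2.6, -0.2])]
small mid [ 0.4346 -0.0496  0.1658] len 0.0685 dir deg -106.2
large rim 0.1 [array([ 0.3988, -0.2344,  0.0729]), array([ 0.399 , -0.2441,  0.0728])]
large rim 0.106 [array([ 0.3999, -0.2341,  0.0719]), array([ 0.4001, -0.2403,  0.0718])]
large rim 0.112 [array([ 0.4011, -0.2338,  0.0709]), array([ 0.4013, -0.2364,  0.0707])]
small rim 0.128 [array([ 0.4335, -0.0437,  0.0635]), array([ 0.4328, -0.0517,  0.063 ])]
small rim 0.134 [array([ 0.4343, -0.0462,  0.0625]), array([ 0.4336, -0.0505,  0.062 ])]
small rim 0.14 [array([ 0.435 , -0.0488,  0.0615]), array([ 0.4343, -0.0493,  0.0611])]
small rim 0.145 [array([ 0.4356, -0.0509,  0.0607]), array([ 0.435 , -0.0483,  0.0603])]
trivet 0 [array([0.4254, 0.1296, 0.0514]), array([0.4253, 0.1255, 0.0512])]
trivet 0.012 [array([0.4267, 0.1272, 0.0502]), array([0.4267, 0.1287, 0.0501])]
trivet 0.024 [array([0.428 , 0.1249, 0.049 ]), array([0.428 , 0.132 , 0.0489])]
wood 0.17 [array([0.3911, 0.3241, 0.0716]), array([0.3918, 0.3249, 0.0693])]
wood 0.176 [array([0.3927, 0.3191, 0.0704]), array([0.3934, 0.3239, 0.0682])]
wood 0.181 [array([0.3939, 0.3149, 0.0694]), array([0.3947, 0.3231, 0.0672])]
wood 0.187 [array([0.3955, 0.3099, 0.0682]), array([0.3962, 0.3221, 0.066 ])]
```

```bash
python3 -c "
from h import *
for n,q in (('w1',[(153,151),(209,165.5)]),('w2',[(352,148.5),(402,167.5)]),('w3',[(546,151),(605,167.5)])):
    c=load(n)[0]
    for z in(.166,.172):
        a,b=[plane(c,p,z) for p in q];print(n,z,((a+b)/2).round(4),np.degrees(np.arctan2(*(a-b)[1::-1])).round(1))
"
```

```text
w1 0.166 [ 0.4345 -0.0504  0.166 ] 75.3
w1 0.172 [ 0.4353 -0.0531  0.172 ] 75.3
w2 0.166 [ 0.4349 -0.0489  0.166 ] 69.8
w2 0.172 [ 0.4357 -0.0476  0.172 ] 69.8
w3 0.166 [ 0.4343 -0.0507  0.166 ] 75.4
w3 0.172 [ 0.4352 -0.0454  0.172 ] 75.4
```

jog_arm --pt "0.056 0.792 0 0 0.085" --pt "0.056 0.792 0 0 0.085" --pt "0.056 0.792 0 0 0.085" --pt "0.056 0.792 0 0 0.085" --pt "0.056 0.792 0 0 0.085" --pt "0.056 0.792 0 0 0.085" --pt "0.056 0.792 0 0 0.085" --pt "0.056 0.784 0 0 0.085"

```text
time: 3.58
ee_pos: [0.4322, -0.0535, 0.3816]
tcp_rot: [3.141, -0.006, 0.001]
force: [1.1, 0.6, -0.4]
finger_gap: 0.0848
grip_force: 0.0
```

jog_arm --pt "0 0 0.2 -0.48 0.06" --pt "0 0 0.2 -0.48 0.06" --pt "0 0 0.2 -0.48 0.06" --pt "0 0 0.2 -0.48 0.06" --pt "0 0 0.2 -0.48 0.06" --pt "0 0 0.2 -0.48 0.06" --pt "0 0 0.2 -0.48 0.06" --pt "0 0 0.2 -0.48 0.06"

```text
time: 4.25
ee_pos: [0.4325, -0.0516, 0.3009]
tcp_rot: [2.785, 1.454, -0.0]
force: [0.5, 1.0, -0.4]
finger_gap: 0.0598
grip_force: 0.0
```

jog_arm --pt "0 0 0.2 -0.4 0.05" --pt "0 0 0.2 -0.4 0.05" --pt "0 0 0.2 -0.388 0.05" --pt "0.054 0.028 0.4 0 0.05" --pt "0 0 0.2 0 0.05" --pt "0 0 0 0 0.05" --pt "0 0 0 0 0.05"

```text
time: 4.83
ee_pos: [0.4349, -0.0487, 0.2414]
tcp_rot: [-2.543, -1.843, 0.001]
force: [-0.2, -0.1, 0.7]
finger_gap: 0.0498
grip_force: 0.0
```

```bash
python3 -c "
from h import *
snap('wrist','w4')"
```

```text
(no output)
```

View pics/w4.png

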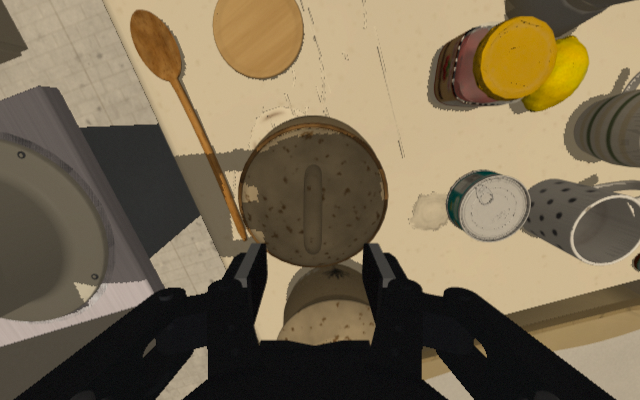

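The handle lies upright at column 313 (rows 165–253), in line with the fingers and centred. I go down and grip.

Converted, 0.02 m is 0.4, 0.015 m is 0.3.

jog_arm --pt "0 0 0.4 0 0.05" --pt "0 0 0.4 0 0.05" --pt "0 0 0.3 0 0.05" --pt "0 0 0.16 0 0.05" --pt "0 0 0.06 0 0.05" --pt "0 0 0 0 0.05" --pt "0 0 0 0 0.05"

```text
time: 5.47
ee_pos: [0.4361, -0.0475, 0.1761]
tcp_rot: [2.541, 1.846, 0.001]
force: [1.2, -0.5, -0.7]
finger_gap: 0.05
grip_force: 0.0
```

jog_arm --pt "0 0 0 0 0" --pt "0 0 0 0 0" --pt "0 0 0 0 0" --pt "0 0 0 0 0" --pt "0 0 0 0 0" --pt "0 0 0 0 0" --pt "0 0 0 0 0" --grip_force 35

```text
time: 6.05
ee_pos: [0.4355, -0.0471, 0.1753]
tcp_rot: [-2.541, -1.847, 0.0]
force: [-2.7, 1.0, 2.9]
finger_gap: 0.0113
grip_force: 36.6
```

jog_arm --pt "0 0 0 0 0.035" --pt "0 0 0 0 0.035" --pt "0 0 0.1 0 0.035" --pt "0 0 0 0 0" --pt "0 0 0 0 0" --pt "0 0 0 0 0" --pt "0 0 0 0 0" --pt "0 0 0 0 0" --grip_force 35

```text
time: 6.72
ee_pos: [0.4356, -0.0472, 0.1703]
tcp_rot: [-2.541, -1.847, 0.0]
force: [-0.3, 0.1, -1.5]
finger_gap: 0.0114
grip_force: 34.0
```

jog_arm --pt "0 0 0 0 0" --pt "0 0 -0.1 0 0" --pt "0 0 -0.2 0 0" --pt "0 0 -0.4 0 0" --pt "0 0 -0.4 0 0" --pt "0 0 -0.4 0 0" --pt "0 0 0 0 0" --pt "0 0 0 0 0"

```text
time: 7.38
ee_pos: [0.4361, -0.0473, 0.2463]
tcp_rot: [2.54, 1.846, 0.002]
force: [0.0, -0.1, -2.3]
finger_gap: 0.0114
grip_force: 34.2
```

```bash
python3 -c "
from h import *
print(manip.observe()['ee_pos'])
snap('wrist','w5');snap('scene','s5')"
```

```text
[ 0.43607415 -0.04727202  0.24625556]
```

View pics/w5.png

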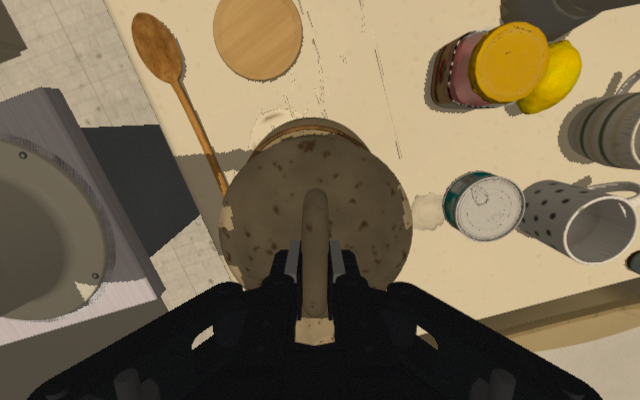

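The lid hangs level in the grip, with the handle at column 314 and the trivet at the upper left. I carry it to the trivet.

Converted, 0.0277 m is 0.554, -0.0103 m is -0.206.

jog_arm --pt "0.554 -0.206 0 0 0" --pt "0.554 -0.206 0 0 0" --pt "0.554 -0.206 0 0 0" --pt "0.554 -0.206 0 0 0" --pt "0.554 -0.206 0 0 0" --pt "0.554 -0.206 0 0 0" --pt "0 0 0 0 0" --pt "0 0 0 0 0"

```text
time: 8.15
ee_pos: [0.4274, 0.1311, 0.2444]
tcp_rot: [-2.538, -1.85, 0.003]
force: [0.2, -1.3, -2.3]
finger_gap: 0.0115
grip_force: 34.2
```

jog_arm --pt "0 0 0.4 0.4 0" --pt "0 0 0.5 0.4 0" --pt "0 0 0.5 0.4 0" --pt "0 0 0.5 0.4 0" --pt "0 0 0.5 0.4 0" --pt "0 0 0.4 0.4 0" --pt "0 0 0 0 0" --pt "0 0 0 0 0"

```text
time: 8.82
ee_pos: [0.4274, 0.1292, 0.1047]
tcp_rot: [-2.972, -1.017, 0.005]
force: [0.9, -1.4, -1.9]
finger_gap: 0.0116
grip_force: 34.4
```

Good (within 2 mm of the target). I descend the rest, slowly at the end.

Converted, 0.02 m is 0.4, 0.015 m is 0.3.

jog_arm --pt "0.02 0.01 0.4 0 0" --pt "0 0 0.3 0 0" --pt "0 0 0.16 0 0" --pt "0 0 0.08 0 0" --pt "0 0 0.04 0 0" --pt "0 0 0.04 0 0" --pt "0 0 0.04 0 0" --pt "0 0 0 0 0"

```text
time: 9.48
ee_pos: [0.4294, 0.1302, 0.0525]
tcp_rot: [2.973, 1.014, 0.001]
force: [0.4, 0.7, -1.4]
finger_gap: 0.0112
grip_force: 34.4
```

jog_arm --pt "0 0 0.04 0 0" --pt "0 0 0.04 0 0" --pt "0 0 0 0 0"

```text
time: 9.73
ee_pos: [0.4298, 0.1304, 0.0494]
tcp_rot: [2.973, 1.014, 0.003]
force: [-3.9, 0.4, 27.4]
finger_gap: 0.0115
grip_force: 38.7
```

Converted, -0.04 m is -0.8, -0.03 m is -0.6.

jog_arm --pt "0 0 -0.02 0 0" --pt "0 0 0 0 0.05" --pt "0 0 0 0 0.05" --pt "0 0 0 0 0.05" --pt "0 0 -0.2 0 0.05" --pt "0 0 -0.6 0 0.06" --pt "0 0 -0.8 0 0.06" --pt "0 0 -0.8 0 0.06"

```text
time: 10.4
ee_pos: [0.4282, 0.13, 0.1702]
tcp_rot: [-2.973, -1.013, 0.004]
force: [1.6, 0.2, -0.4]
finger_gap: 0.0604
grip_force: 0.0
```

jog_arm --pt "0 0 -0.8 0 0.06" --pt "0 0 -0.8 0 0.06" --pt "0 0 -0.8 0 0.06" --pt "0 0 -0.7 0 0.06" --pt "0.4 -0.5 0 0 0.06" --pt "0.4 -0.5 0 0 0.06" --pt "0 0 0 0 0.06" --pt "0 0 0 0 0.06"

```text
time: 11.07
ee_pos: [0.43, 0.1952, 0.324]
tcp_rot: [-2.972, -1.017, 0.001]
force: [-0.6, 0.8, 0.0]
finger_gap: 0.0601
grip_force: 0.0
```

```bash
python3 -c "
from h import *
snap('wrist','w6')"
```

jog_arm --pt "0.4 -0.6 0 0 0.06" --pt "0.4 -0.6 0 0 0.06" --pt "0.4 -0.6 0 0 0.06" --pt "0 -0.4 0 0 0.06" --pt "0 -0.4 0 0 0.06" --pt "0 0 0 0 0.06" --pt "0 0 0 0 0.06"

```text
time: 11.7
ee_pos: [0.3982, 0.3334, 0.3239]
tcp_rot: [2.973, 1.015, -0.001]
force: [0.9, 0.1, -0.1]
finger_gap: 0.06
grip_force: 0.0
```

```bash
python3 -c "
from h import *
snap('wrist','w7')
a=[cv2.imread(f'pics/w{i}.png')[:290] for i in (6,7)]
cv2.imwrite('pics/w67.png',np.vstack(a))"
```

```text
(no output)
```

View pics/w67.png

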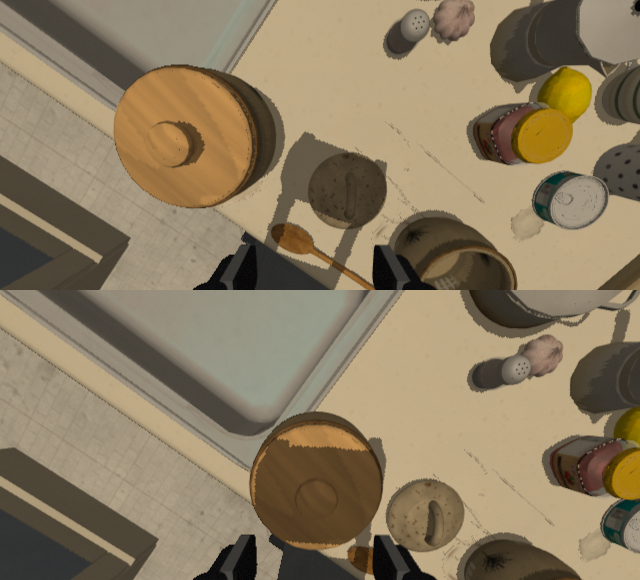

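The wooden lid shows in both views, with the knob at about (168,143) in w6 and (317,207) in w7. The small lid sits centred on the trivet and the middle canister is open.

Run:
```python
from m import *
A,B=load('w6')[0],load('w7')[0]
k,r=tri([(A,(168,143)),(B,(317,207))]);print('knob',k.round(4),r)
out=[]
for n in('w6','w7'):
    c,im=load(n);hsv=cv2.cvtColor(im,cv2.COLOR_BGR2HSV)
    m=cv2.inRange(hsv,(8,125,50),(18,255,255));m[240:]=0
    m=cv2.morphologyEx(cv2.morphologyEx(m,cv2.MORPH_OPEN,np.ones((5,5))),cv2.MORPH_CLOSE,np.ones((9,9)))
    q=max(cv2.findContours(m,cv2.RETR_EXTERNAL,cv2.CHAIN_APPROX_NONE)[0],key=cv2.contourArea)
    h=cv2.convexHull(q)[:,0].astype(float);print(n,h.min(0),h.max(0));out.append((c,h))
for z in(.165,.17,.175,.18,.185): print(z,circ(out,.0665,z))
```

```text
knob [0.3926 0.3252 0.2071] [array([ 0.4, -0.8]), array([-0.3,  0.8])]
w6 [114.  65.] [257. 207.]
w7 [250. 129.] [381. 239.]
0.165 [array([0.3894, 0.3256, 0.0712]), array([0.391 , 0.3251, 0.0704])]
0.17 [array([0.391 , 0.3242, 0.07  ]), array([0.392 , 0.3259, 0.0692])]
0.175 [array([0.3926, 0.3227, 0.0688]), array([0.3931, 0.3268, 0.0681])]
0.18 [array([0.3942, 0.3213, 0.0677]), array([0.3941, 0.3276, 0.0669])]
0.185 [array([0.3958, 0.3199, 0.0665]), array([0.3952, 0.3285, 0.0658])]
```

jog_arm --pt "-0.2 0.056 0.6 0 0.06" --pt "0 0 0.7 0 0.06" --pt "0 0 0.6 0 0.06" --pt "0 0 0.4 0 0.06" --pt "0 0 0.2 0 0.06" --pt "0 0 0.16 0 0.06" --pt "0 0 0.08 0 0.06" --pt "0 0 0 0 0.06"

```text
time: 12.42
ee_pos: [0.3926, 0.3248, 0.187]
tcp_rot: [2.974, 1.012, -0.001]
force: [-0.5, -0.4, 0.3]
finger_gap: 0.0599
grip_force: 0.0
```

jog_arm --pt "0 0 0 0 0.0" --pt "0 0 0 0 0" --pt "0 0 0 0 0" --pt "0 0 0 0 0" --pt "0 0 0 0 0" --pt "0 0 0 0 0" --grip_force 35

```text
time: 12.92
ee_pos: [0.3928, 0.3258, 0.1882]
tcp_rot: [-2.973, -1.014, -0.003]
force: [1.3, -0.9, 6.9]
finger_gap: 0.0389
grip_force: 35.0
```

jog_arm --pt "0 0 -0.1 0 0" --pt "0 0 -0.2 0 0" --pt "0 0 -0.4 0 0" --pt "0 0 -0.6 0 0" --pt "0 0 -0.6 0 0" --pt "0 0 -0.6 0 0" --pt "0 0 0 0 0" --pt "0 0 0 0 0"

```text
time: 13.58
ee_pos: [0.3926, 0.3259, 0.3139]
tcp_rot: [-2.973, -1.014, -0.005]
force: [-0.6, 0.8, -3.3]
finger_gap: 0.0388
grip_force: 35.7
```

Run:
```python
from h import *
print(manip.observe()['ee_pos'])
snap('scene','s8');snap('side','d8')
def crop(n,x,y,w,h,s):
    im=cv2.imread(f'pics/{n}.png'); c=im[y:y+h,x:x+w]
    c=cv2.resize(c,None,fx=s,fy=s,interpolation=cv2.INTER_CUBIC); c=cv2.convertScaleAbs(c,alpha=1.6)
    for k in range(0,max(w,h),10):
        L=12 if k%50==0 else 5
        cv2.line(c,(s*k,0),(s*k,L),(0,255,255));cv2.line(c,(0,s*k),(L,s*k),(0,255,255))
    cv2.putText(c,f'{n} {x},{y}',(20,h*s-8),0,.5,(0,255,0)); return c
cv2.imwrite('pics/c8.png',np.vstack([np.hstack([crop('w6',385,200,135,100,3),crop('s8',220,180,120,100,3)]),np.hstack([crop('d8',300,120,135,100,3),crop('w7',440,200,120,100,3)])]))
```

```text
[0.39264688 0.3258721  0.31391095]
```

View pics/c8.png

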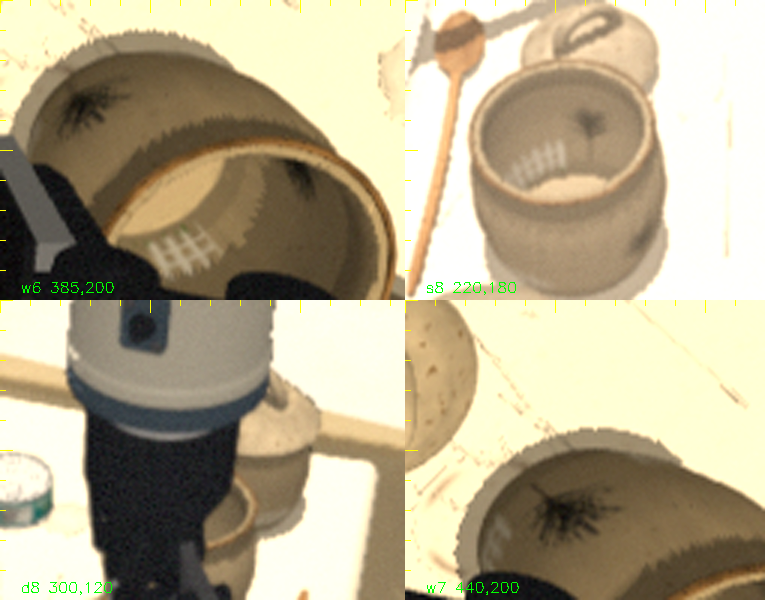

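In the scene crop the open middle mouth's rim spans (242–304, 200–249). The w6 crop shows its outer rim from about (422,272) over (475,246) to (516,293).

Run:
```python
from m import *
S=load('s8')[0];W=load('w6')[0]
s=[(220+(x-405)/3,180+y/3) for x,y in[(470,140),(656,125),(560,60),(568,206),(500,85),(625,78),(515,192),(630,185)]]
w=[(385+x/3,200+y/3) for x,y in[(108,215),(160,165),(220,140),(270,137),(330,155),(370,190),(390,240),(394,280)]]
for z in(.126,.13,.134,.138): print(z,circ([(S,s),(W,w)],.063,z))
# small lid, w4, rim of middle canister rear
```

```text
0.126 [array([ 0.4369, -0.0436,  0.0654]), array([ 0.4305, -0.0553,  0.0685])]
0.13 [array([ 0.4375, -0.0468,  0.0649]), array([ 0.4312, -0.0519,  0.0677])]
0.134 [array([ 0.4382, -0.05  ,  0.0645]), array([ 0.4318, -0.0484,  0.0669])]
0.138 [array([ 0.4389, -0.0533,  0.0641]), array([ 0.4325, -0.045 ,  0.0661])]
```

Converted, 0.0323 m is 0.646, -0.0196 m is -0.392.

jog_arm --pt "-0.392 0.646 0 0 0" --pt "-0.392 0.646 0 0 0" --pt "-0.392 0.646 0 0 0" --pt "-0.392 0.646 0 0 0" --pt "-0.392 0.646 0 0 0" --pt "-0.392 0.646 0 0 0" --pt "-0.392 0.646 0 0 0" --pt "-0.392 0.646 0 0 0"

```text
time: 14.35
ee_pos: [0.4249, 0.0234, 0.3112]
tcp_rot: [-2.973, -1.014, 0.003]
force: [1.3, 0.3, -2.0]
finger_gap: 0.0389
grip_force: 35.9
```

jog_arm --pt "-0.392 0.646 0 0 0" --pt "-0.392 0.644 0 0 0" --pt "0 0 0.6 0 0" --pt "0 0 0.6 0 0" --pt "0 0 0.6 0 0" --pt "0 0 0.6 0 0" --pt "0 0 0.3 0 0" --pt "0 0 0 0 0"

```text
time: 15.02
ee_pos: [0.4315, -0.0493, 0.1736]
tcp_rot: [-2.97, -1.012, 0.01]
force: [-1.0, 0.5, -1.9]
finger_gap: 0.0391
grip_force: 35.9
```

```bash
python3 - <<'E'
from h import *
c,f=snap('scene','s9');o=manip.observe();print(o['ee_pos'])
snap('side','d9')
a=cv2.resize(cv2.imread('pics/s9.png')[110:310,200:330],None,fx=3,fy=3)
b=cv2.resize(cv2.imread('pics/d9.png')[100:300,290:420],None,fx=3,fy=3)
cv2.imwrite('pics/c9.png',cv2.convertScaleAbs(np.hstack([a,b]),alpha=1.5))
E
```

```text
[ 0.43259985 -0.04951086  0.17553283]
```

View pics/c9.png

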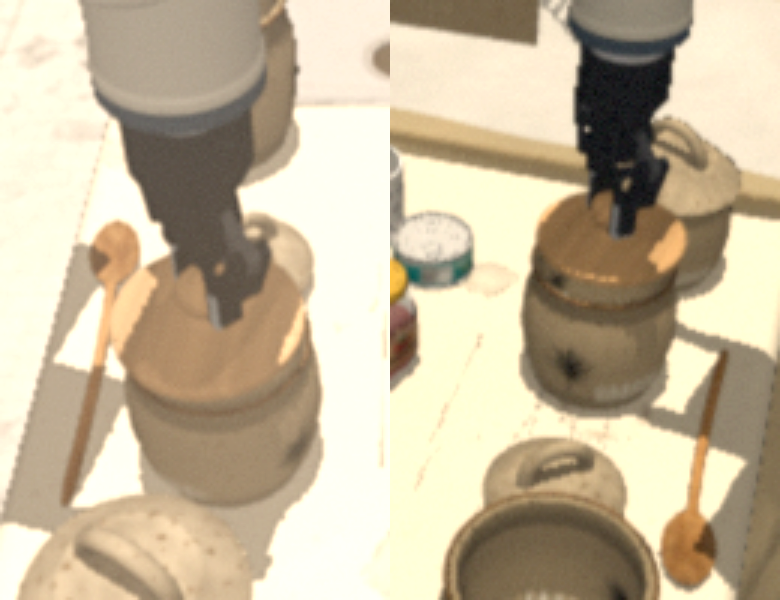

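The crops show the lid hanging just over the rim, a little off to one side (disc centre at crop column 208 against belly 223 in scene, and 612 against rim 604 in side). I compare this with the projection.

Run:
```python
from h import *
o=manip.observe();print(o['ee_pos'],R.from_rotvec(o['tcp_rot']).as_matrix()[:,2].round(3))
for n,(x0,y0,dx) in {'s9':(200,110,0),'d9':(290,100,390)}.items():
    c=load(n)[0]
    def ext(x,y,z,r):
        P=np.array([proj(c,(x+r*np.cos(a),y+r*np.sin(a),z)) for a in np.arange(0,6.3,.05)]);P=(P-[x0,y0])*3+[dx,0];return P.min(0).round(),P.max(0).round()
    print(n,'disc',ext(.433,-.0495,.163,.0665),'rim',ext(.435,-.0495,.131,.063),'belly',ext(.435,-.0495,.07,.0725))
```

```text
[ 0.43362689 -0.04972361  0.17684554] [-0.002  0.001 -1.   ]
s9 disc (array([110., 241.]), array([307., 391.])) rim (array([125., 275.]), array([306., 415.])) belly (array([124., 318.]), array([321., 477.]))
d9 disc (array([530., 189.]), array([681., 280.])) rim (array([530., 219.]), array([670., 306.])) belly (array([517., 263.]), array([673., 365.]))
```

Predicted and seen outlines agree: scene exactly, side with one common bias of about 2 px. So it is aligned, and I lower gently.

Converted, 0.006 m is 0.12, 0.004 m is 0.08.

jog_arm --pt "0.02 0.02 0.12 0 0" --pt "0 0 0.08 0 0" --pt "0 0 0.06 0 0" --pt "0 0 0.06 0 0" --pt "0 0 0.04 0 0" --pt "0 0 0 0 0" --pt "0 0 0 0 0"

```text
time: 15.7
ee_pos: [0.4356, -0.0501, 0.1593]
tcp_rot: [2.974, 1.014, 0.0]
force: [0.5, -0.8, -2.4]
finger_gap: 0.0386
grip_force: 36.0
```

jog_arm --pt "0 0 0.04 0 0" --pt "0 0 0 0 0"

```text
time: 15.87
ee_pos: [0.4356, -0.0501, 0.1572]
tcp_rot: [2.974, 1.014, 0.0]
force: [-0.5, -0.8, -2.7]
finger_gap: 0.0391
grip_force: 36.0
```

The rows are not in the units I measure in: shifts go in units of 50 mm and turns go in units of 0.25 rad. I convert before sending: 0.001 m is 0.02.

jog_arm --pt "0 0 0.02 0 0" --pt "0 0 0.02 0 0" --pt "0 0 0 0 0"

```text
time: 16.12
ee_pos: [0.4357, -0.0501, 0.1553]
tcp_rot: [2.974, 1.013, 0.0]
force: [-0.6, 0.1, 1.9]
finger_gap: 0.0391
grip_force: 36.5
```

jog_arm --pt "0 0 0.02 0 0" --pt "0 0 0 0 0"

```text
time: 16.28
ee_pos: [0.4358, -0.0501, 0.1549]
tcp_rot: [2.973, 1.014, 0.001]
force: [-5.2, 0.2, 20.0]
finger_gap: 0.0389
grip_force: 38.1
```

Converted, -0.03 m is -0.6, -0.02 m is -0.4, 0.12 rad is 0.48.

jog_arm --pt "0 0 -0.02 0 0.06" --pt "0 0 0 0 0.06" --pt "0 0 0 0 0.06" --pt "0 0 -0.2 0 0.06" --pt "0 0 -0.4 0 0.06" --pt "0 0 -0.6 0 0.06" --pt "0 0 -0.6 0 0.06" --pt "0 0 -0.4 0.48 0.06"

```text
time: 16.95
ee_pos: [0.436, -0.0501, 0.2676]
tcp_rot: [3.027, 0.838, 0.002]
force: [1.8, -0.2, -0.5]
finger_gap: 0.0598
grip_force: 0.0
```

jog_arm --pt "0 0 -0.2 0.48 0.06" --pt "0 0 -0.2 0.48 0.06" --pt "0 0 0 0.48 0.06" --pt "0 0 0 0.48 0.06" --pt "0 0 0 0.48 0.06" --pt "0 0 0 0.48 0.06" --pt "0 0 0 0.48 0.06" --pt "0 0 0 0.48 0.06"

```text
time: 17.62
ee_pos: [0.4356, -0.0501, 0.2851]
tcp_rot: [-3.07, 0.669, 0.0]
force: [-0.0, 0.5, -0.2]
finger_gap: 0.0601
grip_force: 0.0
```

jog_arm --pt "0.224 0.716 0 0.268 0.06" --pt "0.224 0.716 0 0 0.06" --pt "0.224 0.716 0 0 0.06" --pt "0.224 0.716 0 0 0.06" --pt "0.224 0.716 0 0 0.06" --pt "0 0 0.4 0 0.05" --pt "0 0 0.2 0 0.05" --pt "0 0 0 0 0.05"

```text
time: 18.28
ee_pos: [0.4021, -0.2347, 0.2533]
tcp_rot: [-3.046, 0.764, 0.005]
force: [0.9, 0.4, -1.0]
finger_gap: 0.0499
grip_force: 0.0
```

```bash
python3 -c "
from h import *
snap('wrist','w10');snap('scene','s10');print(manip.observe()['ee_pos'])
"
```

```text
[ 0.40317114 -0.23457443  0.25528324]
```

View pics/w10.png

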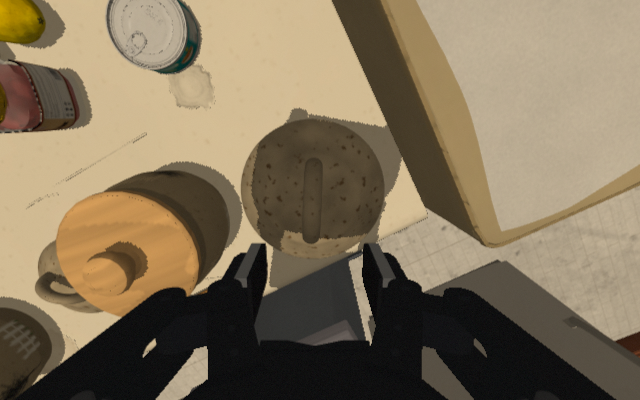

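Handle upright at column 313 and wooden lid seated (seen at left). I descend and grip.

jog_arm --pt "-0.036 0.018 0.6 0 0.05" --pt "0 0 0.6 0 0.05" --pt "0 0 0.4 0 0.05" --pt "0 0 0.3 0 0.05" --pt "0 0 0.16 0 0.05" --pt "0 0 0.08 0 0.05" --pt "0 0 0 0 0.05" --pt "0 0 0 0 0.05"

```text
time: 19.05
ee_pos: [0.4018, -0.2349, 0.1491]
tcp_rot: [3.047, -0.761, 0.002]
force: [-0.3, -0.5, -0.1]
finger_gap: 0.0501
grip_force: 0.0
```

jog_arm --pt "0 0 0 0 0" --pt "0 0 0 0 0" --pt "0 0 0 0 0" --pt "0 0 0 0 0" --pt "0 0 0 0 0" --pt "0 0 0 0 0" --pt "0 0 0 0 0" --pt "0 0 0 0 0" --grip_force 40

```text
time: 19.72
ee_pos: [0.4013, -0.2347, 0.1483]
tcp_rot: [-3.048, 0.762, -0.0]
force: [0.0, 1.5, 2.1]
finger_gap: 0.0134
grip_force: 39.0
```

jog_arm --pt "0 0 -0.1 0 0" --pt "0 0 -0.2 0 0" --pt "0 0 -0.4 0 0" --pt "0 0 -0.6 0 0" --pt "0 0 -0.6 0 0" --pt "0 0 -0.6 0 0" --pt "0 0 -0.6 0 0" --pt "0 0 0 0 0"

```text
time: 20.38
ee_pos: [0.4029, -0.236, 0.3086]
tcp_rot: [3.045, -0.761, 0.011]
force: [0.2, -0.0, -1.9]
finger_gap: 0.0136
grip_force: 39.4
```

```bash
python3 -c "
from h import *
snap('side','d11')"
```

jog_arm --pt "-0.38 -0.672 0 0 0" --pt "-0.38 -0.672 0 0 0" --pt "-0.38 -0.672 0 0 0" --pt "-0.38 -0.672 0 0 0" --pt "-0.38 -0.672 0 0 0" --pt "-0.38 -0.672 0 0 0" --pt "-0.38 -0.672 0 0 0" --pt "-0.38 -0.672 0 0 0"

```text
time: 21.1
ee_pos: [0.3925, 0.0757, 0.3023]
tcp_rot: [3.047, -0.762, -0.002]
force: [1.6, -0.5, -1.8]
finger_gap: 0.0135
grip_force: 39.8
```

jog_arm --pt "-0.38 -0.672 0 0 0" --pt "-0.38 -0.672 0 0 0" --pt "0 0 0 0 0" --pt "0 0 0 0 0"

```text
time: 21.43
ee_pos: [0.3907, 0.1528, 0.3021]
tcp_rot: [3.048, -0.755, -0.003]
force: [-0.7, -1.3, -3.3]
finger_gap: 0.0137
grip_force: 40.0
```

Run:
```python
from h import *
snap('scene','s12');snap('side','d12');snap('wrist','w12')
def crop(n,x,y,w,h,s):
    im=cv2.imread(f'pics/{n}.png'); c=im[y:y+h,x:x+w]
    c=cv2.resize(c,None,fx=s,fy=s,interpolation=cv2.INTER_CUBIC); c=cv2.convertScaleAbs(c,alpha=1.6)
    for k in range(0,max(w,h),10):
        L=12 if k%50==0 else 5
        cv2.line(c,(s*k,0),(s*k,L),(0,255,255));cv2.line(c,(0,s*k),(L,s*k),(0,255,255))
    cv2.putText(c,f'{n} {x},{y}',(20,h*s-8),0,.5,(0,0,255)); return c
cv2.imwrite('pics/c12.png',np.vstack([np.hstack([crop('s10',225,75,100,100,3),crop('d11',290,245,100,100,3)]),np.hstack([crop('s12',195,270,100,100,3),crop('d12',345,130,100,100,3)])]))
```

```text
(no output)
```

View pics/c12.png

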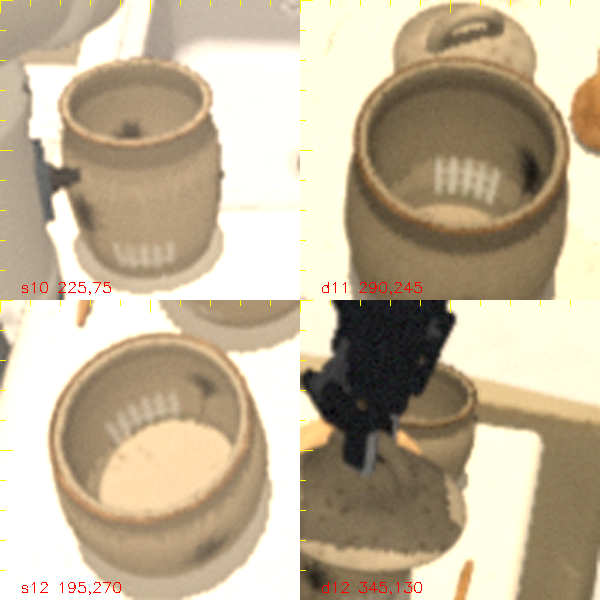

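The crops show the tall rim at scene (245–296, 95–124) and side (308–379, 264–324), and the small rim at scene (212–278, 282–344).

Run:
```python
from m import *
S=load('s10')[0];D=load('d11')[0]
s=[(225+x/3,75+y/3) for x,y in[(60,100),(212,95),(135,59),(138,147),(80,74),(192,70),(85,133),(190,130)]]
d=[(290+(x-300)/3,245+y/3) for x,y in[(356,155),(568,150),(460,57),(467,237),(392,85),(535,83),(390,210),(545,205)]]
for z in(.155,.16,.165,.17): print('tall',z,circ([(S,s),(D,d)],.0675,z))
t=[(195+x/3,270+(y-300)/3) for x,y in[(50,430),(248,395),(150,335),(150,522),(75,370),(225,350),(70,490),(235,465)]]
e=[(345+(x-300)/3,130+(y-300)/3) for x,y in[(476,400),(455,373),(435,362),(472,418),(468,384)]]
for z in(.098,.103,.107): print('small',z,circ([(S,t),(D,e)],.0585,z))
m=[(220+(x-405)/3,180+y/3) for x,y in[(470,140),(656,125),(560,60),(568,206),(500,85),(625,78),(515,192),(630,185)]]
print('mid',circ([(S,m)],.063,.131))
o=manip.observe();print(o['ee_pos'])
```

```text
tall 0.155 [array([0.3916, 0.3405, 0.0703]), array([0.3878, 0.3195, 0.0706])]
tall 0.16 [array([0.3929, 0.333 , 0.0697]), array([0.3872, 0.3232, 0.0701])]
tall 0.165 [array([0.3941, 0.3255, 0.0691]), array([0.3866, 0.3269, 0.0695])]
tall 0.17 [array([0.3954, 0.318 , 0.0685]), array([0.3859, 0.3306, 0.069 ])]
small 0.098 [array([ 0.4023, -0.2275,  0.0613]), array([ 0.4163, -0.2262,  0.0795])]
small 0.103 [array([ 0.4034, -0.2299,  0.0609]), array([ 0.4156, -0.219 ,  0.0789])]
small 0.107 [array([ 0.4042, -0.2318,  0.0605]), array([ 0.4149, -0.2132,  0.0785])]
mid [array([ 0.4377, -0.0476,  0.0648])]
[0.39148999 0.15028531 0.302647  ]
```

Run:
```python
from h import *
c,im=load('w12')
P=np.array([proj(c,(.391+.0675*np.cos(a),.326+.0675*np.sin(a),.165)) for a in np.arange(0,6.3,.3)]).round(0)
print(P.min(0),P.max(0))
x0=max(int(P[:,0].min())-20,0);y0=max(int(P[:,1].min())-25,0);print(x0,y0)
a=cv2.convertScaleAbs(cv2.resize(im[y0:y0+170,x0:x0+200],None,fx=3.5,fy=3.5,interpolation=cv2.INTER_CUBIC),alpha=1.6)
for k in range(0,200,10):
    L=12 if k%50==0 else 5
    p=int(3.5*k);cv2.line(a,(p,0),(p,L),(0,0,255));cv2.line(a,(0,p),(L,p),(0,0,255))
for p in P: cv2.circle(a,(int((p[0]-x0+.5)*3.5),int((p[1]-y0+.5)*3.5)),2,(255,0,0),-1)
cv2.imwrite('pics/c13.png',a)
```

```text
[103. 208.] [232. 322.]
83 183
```

View pics/c13.png

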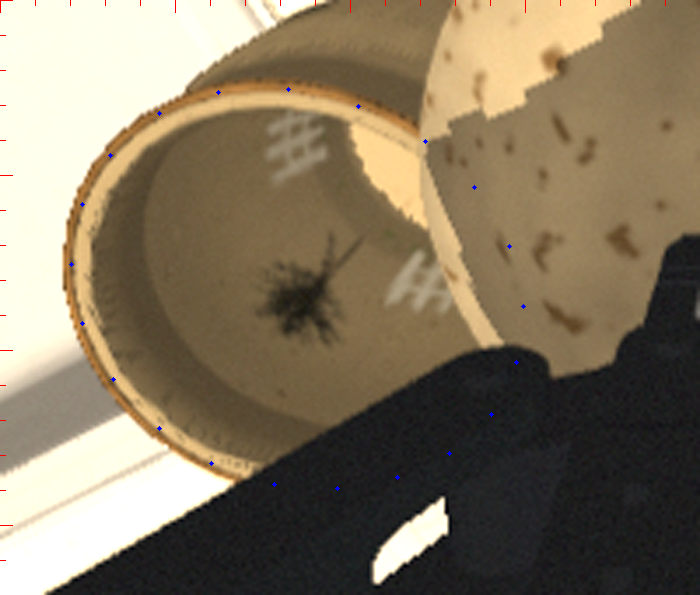

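The predicted rim dots fall on the real rim band evenly all round, so the tall axis is about (0.391, 0.326). I move over it and lower.

Converted, -0.0309 m is -0.618, -0.0165 m is -0.33.

jog_arm --pt "-0.33 -0.618 0 0 0" --pt "-0.33 -0.618 0 0 0" --pt "-0.33 -0.618 0 0 0" --pt "-0.33 -0.618 0 0 0" --pt "-0.33 -0.618 0 0 0" --pt "0 0 0 0 0" --pt "0 0 0.6 0 0" --pt "0 0 0.6 0 0"

```text
time: 22.25
ee_pos: [0.3931, 0.326, 0.2433]
tcp_rot: [-3.045, 0.763, -0.004]
force: [0.7, 0.5, -2.7]
finger_gap: 0.0138
grip_force: 40.1
```

jog_arm --pt "0 0 0.24 0 0" --pt "0 0 0.12 0 0" --pt "0 0 0.06 0 0" --pt "0 0 0 0 0" --pt "0 0 0 0 0"

```text
time: 22.67
ee_pos: [0.3924, 0.3262, 0.2231]
tcp_rot: [-3.047, 0.763, -0.001]
force: [0.4, -0.2, -1.9]
finger_gap: 0.0139
grip_force: 40.1
```

Converted, 0.0013 m is 0.026, -0.0009 m is -0.018.

jog_arm --pt "-0.018 0.026 0.1 0 0" --pt "0 0 0.08 0 0" --pt "0 0 0.04 0 0" --pt "0 0 0 0 0" --pt "0 0 0.02 0 0" --pt "0 0 0 0 0"

```text
time: 23.17
ee_pos: [0.3903, 0.3257, 0.2102]
tcp_rot: [-3.048, 0.762, -0.0]
force: [-1.3, -0.6, -3.2]
finger_gap: 0.0137
grip_force: 40.1
```

jog_arm --pt "0 0 0.02 0 0" --pt "0 0 0.02 0 0" --pt "0 0 0 0 0"

```text
time: 23.42
ee_pos: [0.3902, 0.3256, 0.2081]
tcp_rot: [3.048, -0.762, -0.0]
force: [-1.1, -0.4, -3.3]
finger_gap: 0.0137
grip_force: 40.1
```

Converted, 0.001 m is 0.02.

jog_arm --pt "0 0 0.02 0 0" --pt "0 0 0 0 0" --pt "0 0 0.02 0 0" --pt "0 0 0 0 0"

```text
time: 23.75
ee_pos: [0.3904, 0.3257, 0.2062]
tcp_rot: [-3.048, 0.762, -0.0]
force: [0.2, 0.4, -1.7]
finger_gap: 0.014
grip_force: 40.1
```

jog_arm --pt "0 0 0.02 0 0" --pt "0 0 0 0 0"

```text
time: 23.92
ee_pos: [0.3907, 0.3259, 0.2057]
tcp_rot: [-3.047, 0.762, -0.001]
force: [0.7, -0.0, 7.0]
finger_gap: 0.0136
grip_force: 40.7
```

Converted, 0.001 m is 0.02.

jog_arm --pt "0 0 0.02 0 0" --pt "0 0 0 0 0"

```text
time: 24.08
ee_pos: [0.3909, 0.326, 0.2055]
tcp_rot: [-3.046, 0.762, -0.003]
force: [-1.4, -2.3, 19.6]
finger_gap: 0.0137
grip_force: 41.9
```

jog_arm --pt "0 0 -0.02 0 0" --pt "0 0 0 0 0.05" --pt "0 0 0 0 0.05" --pt "0 0 0 0 0.05" --pt "0 0 -0.2 0 0.05" --pt "0 0 -0.6 0 0.05" --pt "0 0 -0.6 0 0.05" --pt "0 0 -0.6 0 0.05"

```text
time: 24.75
ee_pos: [0.3899, 0.3254, 0.3062]
tcp_rot: [3.047, -0.762, -0.001]
force: [1.0, 0.7, 0.2]
finger_gap: 0.0502
grip_force: 0.0
```

Converted, -0.1143 rad is -0.4572.

jog_arm --pt "0 0 0 -0.4572 0.05" --pt "0 0 0 -0.4572 0.05" --pt "0 0 0 -0.4572 0.05" --pt "0 0 0 -0.4572 0.05" --pt "0 0 0 -0.4572 0.05" --pt "0 0 0 -0.4572 0.05" --pt "0 0 0 -0.4572 0.05" --pt "0 0 0 -0.4572 0.05"

```text
time: 25.42
ee_pos: [0.3902, 0.3256, 0.305]
tcp_rot: [3.069, 0.67, -0.001]
force: [0.5, 0.7, -0.4]
finger_gap: 0.0502
grip_force: 0.0
```

jog_arm --pt "0 0 0 -0.4572 0.05" --pt "0 0 0 -0.4572 0.05" --pt "-0.436 0.61 0 0 0.05" --pt "-0.436 0.61 0 0 0.05" --pt "-0.436 0.61 0 0 0.05" --pt "-0.436 0.61 0 0 0.05" --pt "-0.436 0.61 0 0 0.05" --pt "-0.436 0.61 0 0 0.05"

```text
time: 26.08
ee_pos: [0.3971, 0.0992, 0.3052]
tcp_rot: [-2.975, -1.008, 0.0]
force: [0.8, -0.4, -0.6]
finger_gap: 0.0502
grip_force: 0.0
```

jog_arm --pt "-0.436 0.61 0 0 0.05" --pt "-0.436 0.61 0 0 0.05" --pt "-0.436 0.61 0 0 0.05" --pt "-0.436 0.61 0 0 0.05" --pt "-0.436 0.61 0 0 0.05" --pt "-0.436 0.61 0 0 0.05" --pt "0 0 0 0 0.05" --pt "0 0 0 0 0.05"

```text
time: 26.75
ee_pos: [0.4047, -0.1257, 0.305]
tcp_rot: [-2.977, -1.002, 0.001]
force: [0.8, 0.2, -0.6]
finger_gap: 0.0499
grip_force: 0.0
```

```bash
python3 -c "
from h import *
snap('wrist','w14');snap('scene','s14');snap('side','d14');print(manip.observe()['ee_pos'])"
```

```text
[ 0.40471844 -0.12318822  0.30513678]
```

jog_arm --pt "-0.2 0.6 0 0 0.05" --pt "-0.2 0.6 0 0 0.05" --pt "0 0 0 0 0.05" --pt "0 0 0 0 0.05"

```text
time: 27.23
ee_pos: [0.4259, -0.1836, 0.305]
tcp_rot: [-2.975, -1.008, 0.0]
force: [-0.6, -0.1, 0.4]
finger_gap: 0.0496
grip_force: 0.0
```

```bash
python3 - <<'E'
from h import *
snap('wrist','w15');print(manip.observe()['ee_pos'])
def crop(n,x0,y0,dots=True,w=130,h=130,s=3):
    c,im=load(n)
    if dots:
        P=np.array([proj(c,(.401+.0585*np.cos(a),-.233+.0585*np.sin(a),.104)) for a in np.arange(0,6.3,.3)])
        x0,y0=(int(v) for v in np.maximum(P.mean(0)-[w/2,h/2],0))
    a=im[y0:y0+h,x0:x0+w];a=cv2.copyMakeBorder(a,0,h-a.shape[0],0,w-a.shape[1],cv2.BORDER_CONSTANT)
    a=cv2.convertScaleAbs(cv2.resize(a,None,fx=s,fy=s,interpolation=cv2.INTER_CUBIC),alpha=1.6)
    for k in range(0,w,10):
        L=12 if k%50==0 else 5
        cv2.line(a,(s*k,0),(s*k,L),(0,0,255));cv2.line(a,(0,s*k),(L,s*k),(0,0,255))
    if dots:
        for p in P: cv2.circle(a,(int((p[0]-x0+.5)*s),int((p[1]-y0+.5)*s)),2,(255,0,0),-1)
    cv2.putText(a,f'{n} {x0},{y0}',(20,h*s-8),0,.5,(0,0,255)); return a
t=np.hstack([crop('w14',0,0),crop('w15',0,0)])
b=np.hstack([crop('s14',215,70,False,130,100,2),crop('s14',215,165,False,130,100,2),crop('d14',280,150,False,130,100,2)])
print(t.shape,b.shape)
cv2.imwrite('pics/c15.png',np.vstack([t,b]))
E
```

```text
[ 0.42548895 -0.18288216  0.30506098]
(390, 780, 3) (200, 780, 3)
```

View pics/c15.png

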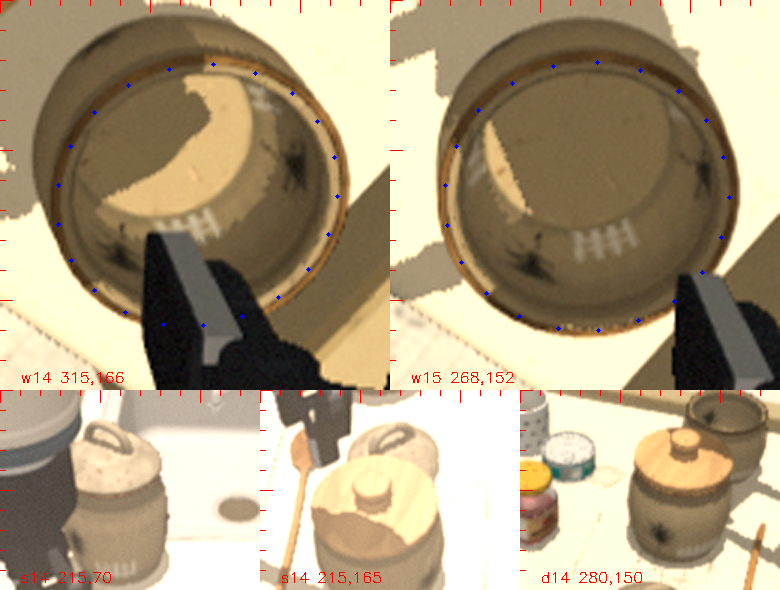

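The lids on the tall and middle canisters sit level (lower crops). The upper crops show the small canister's outer rim, in w15 spanning crop (438–740, 48–336), so I fit it.

Run:
```python
from m import *
A,B=load('w14')[0],load('w15')[0]
a=[(315+x/3-.5,166+y/3-.5) for x,y in[(50,190),(62,140),(90,98),(140,67),(215,53),(262,65),(310,100),(340,155),(348,200),(338,240),(310,285),(270,312),(65,265),(100,300)]]
b=[(268+(x-390)/3-.5,152+y/3-.5) for x,y in[(438,190),(447,140),(475,95),(520,60),(590,47),(660,62),(710,103),(735,160),(739,200),(727,250),(600,337),(550,330),(490,298),(455,255)]]
for z in(.09,.098,.104,.11): print(z,circ([(A,a),(B,b)],.0585,z))
from h import *
print(manip.observe()['ee_pos'])
# small lid on trivet: position check from scene views s12/s14 not needed
```

```text
0.09 [array([ 0.3991, -0.2389,  0.0649]), array([ 0.4   , -0.2358,  0.0648])]
0.098 [array([ 0.4005, -0.2355,  0.0634]), array([ 0.4019, -0.2337,  0.0634])]
0.104 [array([ 0.4015, -0.2329,  0.0624]), array([ 0.4033, -0.2321,  0.0623])]
0.11 [array([ 0.4026, -0.2303,  0.0613]), array([ 0.4047, -0.2305,  0.0612])]
[ 0.42548895 -0.18288216  0.30506098]
```

Converted, -0.0308 m is -0.616, 0.0242 m is 0.484.

jog_arm --pt "0.484 -0.616 0 0 0.05" --pt "0.484 -0.616 0 0 0.05" --pt "0.484 -0.616 0 0 0.05" --pt "0.484 -0.616 0 0 0.05" --pt "0.484 -0.616 0 0 0.05" --pt "0.484 -0.616 0 0 0.05" --pt "0.484 -0.616 0 0 0.05" --pt "0.484 -0.616 0 0 0.05"

```text
time: 27.95
ee_pos: [0.4278, 0.1325, 0.3056]
tcp_rot: [-2.975, -1.01, -0.0]
force: [0.9, -1.2, -0.3]
finger_gap: 0.0499
grip_force: 0.0
```

jog_arm --pt "0 0 0 0 0.05" --pt "0 0 0.8 0 0.05" --pt "0 0 0.8 0 0.05" --pt "0 0 0.8 0 0.05" --pt "0 0 0.7 0 0.05" --pt "0 0 0.6 0 0.05" --pt "0 0 0 0 0.05" --pt "0 0 0 0 0.05"

```text
time: 28.62
ee_pos: [0.4281, 0.1301, 0.1202]
tcp_rot: [-2.974, -1.009, 0.005]
force: [0.7, 0.2, 0.4]
finger_gap: 0.0501
grip_force: 0.0
```

jog_arm --pt "0.024 0.018 0.6 0 0.05" --pt "0 0 0.4 0 0.05" --pt "0 0 0.24 0 0.05" --pt "0 0 0.12 0 0.05" --pt "0 0 0.06 0 0.05" --pt "0 0 0 0 0.05" --pt "0 0 0 0 0.05"

```text
time: 29.2
ee_pos: [0.4317, 0.1298, 0.0505]
tcp_rot: [2.975, 1.008, 0.003]
force: [-0.6, -0.0, -0.7]
finger_gap: 0.0502
grip_force: 0.0
```

jog_arm --pt "0 0 0 0 0" --pt "0 0 0 0 0" --pt "0 0 0 0 0" --pt "0 0 0 0 0" --pt "0 0 0 0 0" --pt "0 0 0 0 0" --pt "0 0 0 0 0" --pt "0 0 0 0 0" --grip_force 35

```text
time: 29.87
ee_pos: [0.4311, 0.1296, 0.0495]
tcp_rot: [-2.976, -1.007, -0.0]
force: [-3.1, 3.2, 8.4]
finger_gap: 0.0119
grip_force: 34.6
```

jog_arm --pt "0 0 -0.1 0 0" --pt "0 0 -0.2 0 0" --pt "0 0 -0.6 0 0" --pt "0 0 -0.8 0 0" --pt "0 0 -0.8 0 0" --pt "0 0 -0.8 0 0" --pt "0 0 -0.8 0 0" --pt "0 0 0 0 0"

```text
time: 30.53
ee_pos: [0.4336, 0.1299, 0.2613]
tcp_rot: [2.974, 1.007, 0.015]
force: [1.0, 0.4, -0.4]
finger_gap: 0.0117
grip_force: 34.4
```

Run:
```python
from m import *
for n,x0,x1,y0,y1 in(('w7',387,464,189,261),('w6',308,386,152,229)):
    c,im=load(n)
    m=np.zeros(im.shape[:2],np.uint8)
    cx,cy=(x0+x1)/2,(y0+y1)/2
    print(n,plane(c,(cx,cy),.0185).round(4))
o=manip.observe();print(o['ee_pos'],R.from_rotvec(o['tcp_rot']).as_matrix().round(3))
```

```text
w7 [0.4322 0.1308 0.0185]
w6 [0.4307 0.13   0.0185]
[0.43359756 0.12994171 0.26126785] [[ 0.794  0.608  0.01 ]
 [ 0.608 -0.794  0.002]
 [ 0.009  0.005 -1.   ]]
```

jog_arm --pt "-0.488 0.538 0 0 0" --pt "-0.488 0.538 0 0 0" --pt "-0.488 0.538 0 0 0" --pt "-0.488 0.538 0 0 0" --pt "-0.488 0.538 0 0 0" --pt "-0.488 0.538 0 0 0" --pt "-0.488 0.538 0 0 0" --pt "-0.488 0.538 0 0 0"

```text
time: 31.2
ee_pos: [0.4059, -0.1617, 0.2545]
tcp_rot: [-2.976, -1.007, 0.0]
force: [2.0, 0.6, -1.0]
finger_gap: 0.0119
grip_force: 34.5
```

jog_arm --pt "-0.488 0.538 0 0 0" --pt "-0.488 0.53 0 0 0" --pt "0 0 0 0 0" --pt "0 0 0.6 0 0" --pt "0 0 0.6 0 0" --pt "0 0 0.5 0 0" --pt "0 0 0.2 0 0" --pt "0 0 0 0 0"

```text
time: 31.87
ee_pos: [0.399, -0.2311, 0.1572]
tcp_rot: [-2.972, -1.006, 0.004]
force: [-1.3, 0.1, -2.2]
finger_gap: 0.0116
grip_force: 34.6
```

jog_arm --pt "0 0 0.04 0 0" --pt "0 0 0 0 0" --pt "0 0 0 0 0"

```text
time: 32.12
ee_pos: [0.4008, -0.2324, 0.1582]
tcp_rot: [2.974, 1.007, 0.001]
force: [-0.1, 0.1, -0.8]
finger_gap: 0.0118
grip_force: 34.6
```

Converted, 0.0021 m is 0.042, 0.0009 m is 0.018.

jog_arm --pt "0.042 0.018 0.1 0 0" --pt "0 0 0.08 0 0" --pt "0 0 0.02 0 0" --pt "0 0 0 0 0" --pt "0 0 0.02 0 0" --pt "0 0 0 0 0"

```text
time: 32.62
ee_pos: [0.4026, -0.2315, 0.1462]
tcp_rot: [-2.976, -1.008, 0.0]
force: [0.0, -0.1, -1.2]
finger_gap: 0.0118
grip_force: 34.6
```

jog_arm --pt "0 0 0.02 0 0" --pt "0 0 0 0 0"

```text
time: 32.78
ee_pos: [0.4026, -0.2315, 0.1452]
tcp_rot: [-2.976, -1.008, 0.0]
force: [-0.2, 0.8, -1.3]
finger_gap: 0.0116
grip_force: 34.6
```

jog_arm --pt "0 0 0.02 0 0" --pt "0 0 0 0 0"

```text
time: 32.95
ee_pos: [0.4026, -0.2315, 0.1442]
tcp_rot: [-2.976, -1.008, 0.0]
force: [1.0, -0.5, -1.2]
finger_gap: 0.0115
grip_force: 34.6
```

Converted, 0.001 m is 0.02.

jog_arm --pt "0 0 0.02 0 0" --pt "0 0 0 0 0"

```text
time: 33.12
ee_pos: [0.4026, -0.2315, 0.1431]
tcp_rot: [-2.976, -1.008, 0.0]
force: [0.2, 0.3, -1.4]
finger_gap: 0.0116
grip_force: 34.6
```

jog_arm --pt "0 0 0.02 0 0" --pt "0 0 0 0 0"

```text
time: 33.28
ee_pos: [0.4026, -0.2315, 0.1422]
tcp_rot: [-2.976, -1.008, -0.0]
force: [1.1, 0.9, -0.6]
finger_gap: 0.0111
grip_force: 34.7
```

jog_arm --pt "0 0 0.01 0 0" --pt "0 0 0 0 0"

```text
time: 33.45
ee_pos: [0.4026, -0.2314, 0.1419]
tcp_rot: [-2.976, -1.008, -0.0]
force: [-0.3, 2.9, 4.8]
finger_gap: 0.0115
grip_force: 35.2
```

Contact comes right at the expected home height (0.142). I seat it, release and draw away.

Converted, 0.001 m is 0.02.

jog_arm --pt "0 0 0.02 0 0" --pt "0 0 0 0 0"

```text
time: 33.62
ee_pos: [0.4027, -0.2315, 0.1415]
tcp_rot: [2.975, 1.007, 0.001]
force: [-3.6, 5.2, 21.5]
finger_gap: 0.0112
grip_force: 37.0
```

jog_arm --pt "0 0 -0.02 0 0" --pt "0 0 0 0 0.05" --pt "0 0 0 0 0.05" --pt "0 0 0 0 0.05" --pt "0 0 -0.2 0 0.05" --pt "0 0 -0.6 0 0.05" --pt "0 0 -0.8 0 0.05" --pt "0 0 -0.8 0 0.05"

```text
time: 34.28
ee_pos: [0.4019, -0.231, 0.2628]
tcp_rot: [-2.974, -1.007, 0.002]
force: [2.1, -1.5, -0.6]
finger_gap: 0.05
grip_force: 0.0
```

jog_arm --pt "0 0 -0.6 0 0.05" --pt "0 0 -0.6 0 0.05" --pt "-0.5 0.6 0 0 0.05" --pt "-0.5 0.6 0 0 0.05" --pt "-0.5 0.6 0 0 0.05" --pt "-0.5 0.6 0 0 0.05" --pt "0 0 0 0 0.05" --pt "0 0 0 0 0.05"

```text
time: 34.95
ee_pos: [0.3956, -0.3892, 0.3209]
tcp_rot: [-2.976, -1.004, 0.001]
force: [-0.5, 0.1, 0.6]
finger_gap: 0.05
grip_force: 0.0
```

Run:
```python
from m import *
c,im=snap('scene','s20');snap('side','d20')
# predicted vs seen outline of lids: edge check on the scene picture (bright lid vs. before)
o=manip.observe();print(o['ee_pos'],o['force'].round(1))
a=cv2.imread('pics/s14.png');b=cv2.imread('pics/s20.png')
d=cv2.absdiff(a,b).max(2)
for n,(x,y,z) in {'tall':(.391,.326,.2),'mid':(.435,-.05,.17),'shaker':(.6,.2,.05)}.items():
    u,v=proj(c,(x,y,z)).astype(int);print(n,u,v,d[v-20:v+20,u-20:u+20].mean().round(1))
# bystanders: s8-era start compare
a0=cv2.imread('pics/scene0.png');d0=cv2.absdiff(a0,b).max(2);print('bystanders diff',d0[150:320,340:390].mean())
```

```text
[ 0.39592834 -0.38699757  0.32141176] [-0.5 -0.1 -0.6]
tall 268 96 11.3
mid 270 211 15.9
shaker 344 172 4.5
bystanders diff 4.445294117647059
```

```bash
python3 -c "
from cell import manip
print(manip.job_done())"
```

```text
the job is handed in; nothing more can be done
None
```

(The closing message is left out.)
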